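Sweep the loose hardware into the parts bay

ROBOT

A 6-joint arm with a two-finger parallel gripper is mounted at the origin on the work surface; the furniture and walls round the work are solid. World frame = base frame: x ahead of the robot, y to its left, z up, the work surface at z = 0. Lengths are in m, angles in rad, forces in N, time in s.
With the tool pointing down it reaches from about 0.3 to 0.75 m from the base axis. Payload 8.5 kg.
Tool frame: the origin (TCP) lies at the very end of the fingers, on their centre line; the grasp point (between the pads) lies 19 mm behind it (grip_depth is the distance from the TCP to the grasp point, in m); z points along the fingers, y is the line along which they close (so a half turn about z gives the same grasp; the last joint's range is limited). The gripper opens to 85 mm and grips with 20 to 120 N. Pads are 22 mm wide; open, the fingers measure 114 mm over their backs; the gripper's body (76 mm by 85 mm) begins 54 mm behind the grasp point. The pads swing forward as they close: fully open they stand 13 mm farther back than shut.
Start: joints at [-1.377, 0.381, 1.297, -0, 1.464, -0.215], TCP at [0.219, -0.505, 0.231] pointing down, gripper open.
Joint ranges: [-3.11, 3.11], [-0.89, 2.33], [0.22, 2.48], [-1.42, 4.56], [0.17, 2.85], [-2.88, 2.88]. Speed limits (rad/s): [2.39, 2.39, 3.14, 3.14, 3.14, 3.14].

INTERFACE

Orientations are given as a rotation vector (axis times angle).
In Python, from station import sense, capture, hand_in, grip_depth gives the robot as it stands. The module is installed in compiled form; this text tells all that it offers.
- The arm moves only by the tool step_arm, never from a script. Its arguments are lists of equal length, an entry for each row: "angular": the turn, a rotation vector about the tool's x, y, z in rad, a list of three; "slide": the shift along the tool's x, y, z in cm, a list of three; "hand": the opening, from 0 (shut) to 1 (fully open). A call has 1 to 5 rows; each row shifts and turns the commanded pose from where the row before left it, along the tool's axes as they then stand; what a row does not reach is not made up. A row lasts 1/10 s, in which the tool goes at most 50 mm and 8.59 degrees, less where a joint would pass 70% of its speed; a pose out of reach is approached as far as the arm can. A call is refused whole if a number of a shift passes 5 or a number of a turn 0.15, either way. A call with a gripper value outside its range is refused whole. The fingers move at their own pace and stop on an object; "grip_force" is the grip in N (left out, the last holds). Time passes only in rows, so rows that do not move let the fingers close. It gives the time, the measured TCP pose, the force, the opening and the grip force at its end, in the units of the state.
- sense(): the state, without advancing time (a new reading comes with each control period).
- capture(name): name is "side" or "top"; returns a dict with "img" (480x640x3 uint8, blue, green, red), "K" (3x3 intrinsics, pixels), "rvec" (rotation vector, rad) and "tvec" (3), from world to camera coordinates, as OpenCV has them. Camera axes: x right, y down, z forward; pixel columns grow to the right and rows downward; lengths in m; the calibration is good to about 2 mm. A picture is of the moment at which its call begins. There is no depth.
- hand_in(): hands the job in; it is judged then, once.
The state is a dict: "t": time; "joint_pos": joint angles; "qvel": joint speeds; "joint_efforts": joint torques, N m; "position": TCP position; "orientation": TCP orientation; "ft_force": force on the tool from outside, world axes, zero at the start; "moment": the same for the moment, N m; "finger_gap": finger opening in m; "grip_force": force on a finger pad.
Only numpy, scipy, OpenCV 4.12 (cv2) and the standard library are available. Lean on these libraries where they do the work, as an engineer would, in place of code of your own. Each camera call takes 0.05 s, during which the arm holds its last target. There are 200 camera calls.

TASK

Clear the loose hardware off the optical table: with the fingertips, sweep the two black ring-shaped post collars and the small black slotted clamp across the table top into the black three-sided parts bay, through its open front, until each part lies flat and wholly inside the bay. Only push them along the table; grip and lift nothing, and leave the two vials and the steel post standing where they are.

Things in the scene. Friction and masses are not known exactly. Their poses are not given: they have to be found in the camera images.
- bay: black U-shaped fence fixed to the table, open on top and in front, no floor: inside 180 mm wide (its x) by 120 mm deep (its y); walls 28 mm high, 4 mm thick; screwed feet outside reach 111 mm from the middle. Origin on the table, mid open front, level with the side walls' front ends; +y leads in. Lies to the robot's left of the parts, front towards world -y, turned up to 0.35 rad
- collar_a: black post collar lying flat: ring 36 mm across, 14 mm high, with a 13 mm bore and a small steel screw in its rim; about 70 g; origin at the centre of its underside, z up. One of two alike; it slides on the table when pushed and does not roll
- collar_b: black post collar lying flat: ring 36 mm across, 14 mm high, with a 13 mm bore and a small steel screw in its rim; about 70 g; origin at the centre of its underside, z up. One of two alike; it slides on the table when pushed and does not roll
- clamp: black slotted table clamp lying flat: bar 23 mm (its x) by 60 mm (its y) by 10 mm high, with a cap screw on top that is 16 mm high in all; about 70 g; origin at the centre of its underside, z up; lies at any yaw
- clamp_end_1 (a point): middle of the clamp's end face at +30 mm along its y, at table height
- clamp_end_2 (a point): middle of the clamp's other end face at -30 mm along its y, at table height
- vial_black_cap: bystander: glass vial with a black cap, 32 mm across, 60 mm high, standing just outside the bay's side wall on the bay's +x side; origin at the centre of its underside
- post: bystander: steel pedestal post, 13 mm shaft on a 31 mm foot, 62 mm high, standing just outside the bay's side wall on the bay's -x side; origin at the centre of its underside
- vial_white_cap: bystander: glass vial with a white cap, 27 mm across, 52 mm high, standing at the far side of the swept area; origin at the centre of its underside

How it is judged:
By the outcome, as a careful person would: the job done as asked, in the order asked, and still so for the second after the job is handed in, with the robot touching nothing.
It also fails if it takes over 67 s, if anything falls off the work surface, if the arm or the gripper's body presses on something with over 40 N, if the wrist force passes 120 N, or if a joint passes its speed limit or range.

## Working session

There is one attempt and no reset: what is moved stays moved. The work goes in short steps, Python scripts to look and compute and a tool call to move; the robot and the scene stay as the last step left them, time stands still between calls to the robot, and variables do not carry over. Pictures are saved under pics/ and viewed, at most 10 in all, crops included, and the job is handed in when it is done.

Besides the shell and the picture viewer there is one more tool, called after "Call:" as a command line: name --argument value ..., lists and objects as JSON in quotes. step_arm: Moves the arm, as the interface text tells. Its arguments: {"type":"object","properties":{"angular":{"type":"array","items":{"type":"array","items":{"type":"number"}}},"slide":{"type":"array","items":{"type":"array","items":{"type":"number"}}},"hand":{"type":"array","items":{"type":"number"}},"grip_force":{"type":"number"}},"required":["angular","slide","hand"]}

```bash
mkdir -p pics; cat > h.py <<'E'
import numpy as np, cv2
from station import sense, capture
def snap(name, fn=None):
    c=capture(name)
    if fn: cv2.imwrite('pics/'+fn,c['img'])
    return c
def ray(c,uv):
    R=cv2.Rodrigues(np.array(c['rvec'],float))[0]; t=np.array(c['tvec'],float).ravel()
    o=-R.T@t; d=R.T@np.linalg.inv(c['K'])@np.array([uv[0],uv[1],1.]); return o,d
def at(c,uv,z=0.):
    o,d=ray(c,uv); return o+d*(z-o[2])/d[2]
def proj(c,p):
    return cv2.projectPoints(np.array(p,float).reshape(-1,3),np.array(c['rvec'],float),np.array(c['tvec'],float),np.array(c['K'],float),None)[0].reshape(-1,2)
E
python3 - <<'E'
from h import *
print(sense())
for n in('top','side'):
    c=snap(n,n+'0.png'); print(n,c['K'],ray(c,(320,240)))
E
```

```text
{'t': 0.0, 'joint_pos': array([-1.37730299e+00,  3.81224633e-01,  1.29824840e+00,  7.87816270e-06,
        1.46360818e+00, -2.15309256e-01]), 'qvel': array([-0.00045703,  0.00091585, -0.0004936 ,  0.00092048,  0.00164282,
       -0.00082414]), 'joint_efforts': array([-1.82741751e-03, -4.48463166e+01, -2.31279641e+01, -2.36814985e-04,
        4.80266986e-03, -1.26128876e-05]), 'position': array([ 0.21856947, -0.50439192,  0.23070058]), 'orientation': array([-3.07473601e+00, -6.37380069e-01, -3.77889674e-05]), 'ft_force': array([-0.44894939,  1.34352386,  0.45629558]), 'moment': array([ 0.00843566, -0.00900281,  0.04115242]), 'grip_force': 0.0, 'finger_gap': 0.08515700603005952}
top [[436.54116665   0.         318.46572098]
 [  0.         436.54116665 238.6132679 ]
 [  0.           0.           1.        ]] (array([ 0.40347964, -0.00607168,  0.86905271]), array([ 0.14930001,  0.00911866, -0.98876125]))
side [[602.04814372   0.         322.89573265]
 [  0.         602.04814372 241.32421053]
 [  0.           0.           1.        ]] (array([1.17544658, 0.0828441 , 0.77341214]), array([-0.66779179, -0.09958596, -0.73767522]))
```

View pics/top0.png

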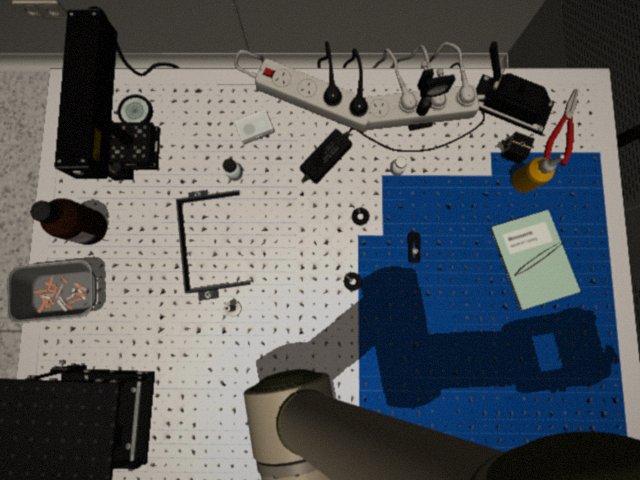

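View pics/side0.png

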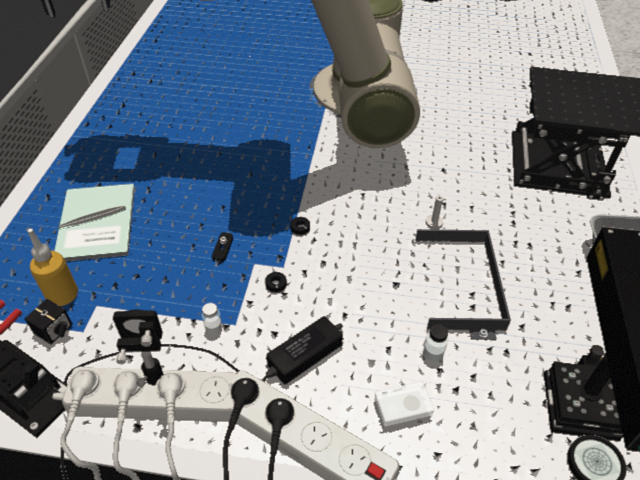

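The top view shows the bay opening to the right: wall ends at about (239,193) and (251,283), back wall at x≈183. The collars are at (361,216) and (353,282), the clamp at (414,247), the white-cap vial at (398,166), the black-cap vial at (232,170) and the post at (232,308). In the side view the collars are at (276,282) and (300,226), and the clamp at (223,248).

```bash
python3 - <<'E'
from h import *
T=snap('top');S=snap('side')
def tri(a,b):
    o1,d1=ray(T,a);o2,d2=ray(S,b)
    s=np.linalg.lstsq(np.stack([d1,-d2],1),o2-o1,rcond=None)[0]
    p,q=o1+d1*s[0],o2+d2*s[1]; return ((p+q)/2).round(4),np.linalg.norm(p-q).round(4)
for n,a,b in [('colA',(361,216),(276,281)),('colB',(353,282),(300,225)),('clamp',(414,247),(223,247)),('wallUp',(239,192),(430,322)),('wallLo',(251,282),(417,233)),('backUp',(180,200),(507,323)),('backLo',(187,290),(488,233)),('wcap',(398,163),(211,309)),('bcap',(230,163),(437,332)),('post',(233,302),(438,200))]:
    print(n,*tri(a,b),at(T,a,.012)[:2].round(4),at(S,b,.012)[:2].round(4))
a=cv2.resize(T['img'][150:330,165:445],None,fx=2.8,fy=2.8,interpolation=cv2.INTER_CUBIC)
cv2.imwrite('pics/c1.png',a)
b=cv2.resize(S['img'][190:360,190:520],None,fx=2.4,fy=2.4,interpolation=cv2.INTER_CUBIC)
cv2.imwrite('pics/c2.png',b)
E
```

```text
colA [ 0.5826 -0.0786  0.0068] 0.0036 [ 0.5818 -0.0799] [ 0.5865 -0.0757]
colB [ 0.4504 -0.0625  0.0051] 0.0021 [ 0.4501 -0.0631] [ 0.4568 -0.0602]
clamp [ 0.5207 -0.1844  0.0017] 0.0033 [ 0.5196 -0.1839] [ 0.5295 -0.1792]
wallUp [0.6294 0.169  0.0159] 0.0068 [0.6305 0.1663] [0.6258 0.1729]
wallLo [0.4485 0.1394 0.0182] 0.0075 [0.4491 0.1367] [0.4416 0.1437]
backUp [0.6125 0.286  0.0168] 0.0043 [0.6136 0.2853] [0.6082 0.2895]
backLo [0.4324 0.2609 0.0228] 0.0048 [0.4329 0.2618] [0.4208 0.266 ]
wcap [ 0.6807 -0.1512  0.0464] 0.002 [ 0.6921 -0.1562] [ 0.6573 -0.1633]
bcap [0.6757 0.177  0.0592] 0.0015 [0.6915 0.1868] [0.6424 0.184 ]
post [0.4093 0.1656 0.0637] 0.0109 [0.4101 0.1707] [0.3518 0.1775]
```

View pics/c1.png

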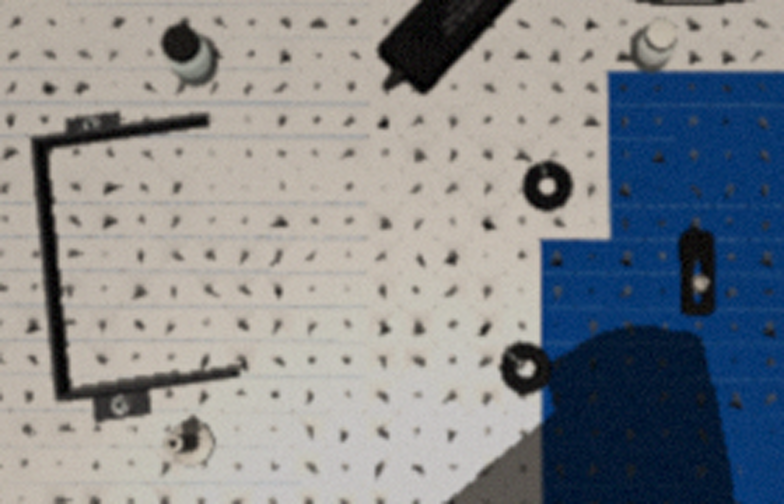

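View pics/c2.png

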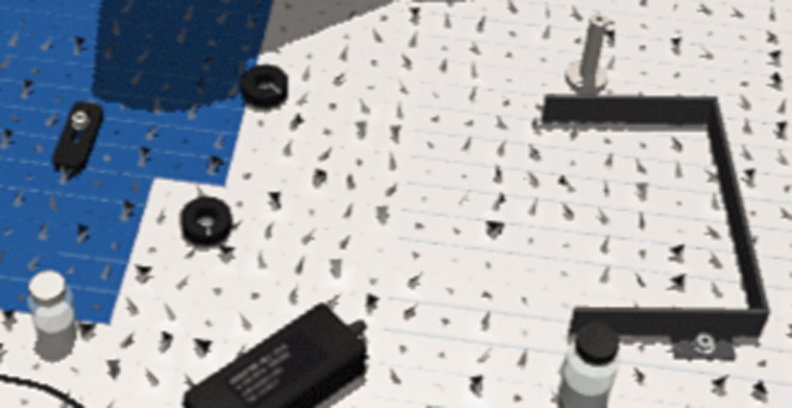

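The heights check out: collars about 6 mm, wall tops about 20 mm, vial caps 46 and 59 mm. From the wall ends (183 mm apart) the bay origin is about (0.539, 0.154), yaw about 0.155. I'll push with the fingers about 26 mm apart as a cradle, tool x along world +y.

Call:
step_arm --angular '[[0,0,-0.145],[0,0,-0.145],[0,0,-0.145],[0,0,-0.145],[0,0,-0.145]]' --slide '[[0,0,0],[0,0,0],[0,0,0],[0,0,0],[0,0,0]]' --hand '[0.3,0.3,0.3,0.3,0.3]'

```text
t: 0.7
position: [0.2186, -0.5046, 0.2311]
orientation: [-2.645, -1.695, -0.0]
ft_force: [0.2, -0.7, 0.0]
finger_gap: 0.0259
grip_force: 0.0
```

Call:
step_arm --angular '[[0,0,-0.145],[0,0,-0.145],[0,0,-0.147],[0,0,0],[0,0,0]]' --slide '[[0,0,0],[0,0,0],[0,0,0],[3,3,0],[3,3,0]]' --hand '[0.3,0.3,0.3,0.3,0.3]'

```text
t: 1.2
position: [0.2788, -0.4442, 0.2309]
orientation: [-2.223, -2.219, -0.001]
ft_force: [0.2, -0.1, -0.3]
finger_gap: 0.0257
grip_force: 0.0
```

Call:
step_arm --angular '[[0,0,0],[0,0,0],[0,0,0],[0,0,0],[0,0,0]]' --slide '[[3,3,0],[3,3,0],[3,3,0],[3,3,0],[3,3,0]]' --hand '[0.3,0.3,0.3,0.3,0.3]'

```text
t: 1.7
position: [0.4296, -0.2932, 0.2313]
orientation: [-2.221, -2.221, 0.0]
ft_force: [0.5, -1.2, -0.7]
finger_gap: 0.0252
grip_force: 0.0
```

Call:
step_arm --angular '[[0,0,0],[0,0,0],[0,0,0],[0,0,0],[0,0,0]]' --slide '[[3,3,1],[3,3,2],[3,3,3],[3,3,3],[3,3,3]]' --hand '[0.3,0.3,0.3,0.3,0.3]'

```text
t: 2.2
position: [0.5762, -0.1466, 0.1135]
orientation: [2.221, 2.221, -0.0]
ft_force: [-0.0, -0.1, 0.9]
finger_gap: 0.0258
grip_force: 0.0
```

Call:
step_arm --angular '[[0,0,0],[0,0,0],[0,0,0],[0,0,0],[0,0,0]]' --slide '[[0.5,0.2,3],[0,0,3],[0,0,2.5],[0,0,1.0],[0,0,0]]' --hand '[0.3,0.3,0.3,0.3,0.3]'

```text
t: 2.7
position: [0.5767, -0.1429, 0.0187]
orientation: [-2.22, -2.22, 0.001]
ft_force: [-0.5, 0.3, 0.3]
finger_gap: 0.0256
grip_force: 0.0
```

```bash
python3 - <<'E'
from h import *
S=snap('side');print(sense()['position'],sense()['ft_force'])
a=S['img'][190:320,190:350]
cv2.imwrite('pics/c3.png',cv2.resize(a,None,fx=4,fy=4,interpolation=cv2.INTER_CUBIC))
E
```

```text
[ 0.57737726 -0.14321311  0.02000572] [-0.10746136  0.88630136  0.31078678]
```

View pics/c3.png

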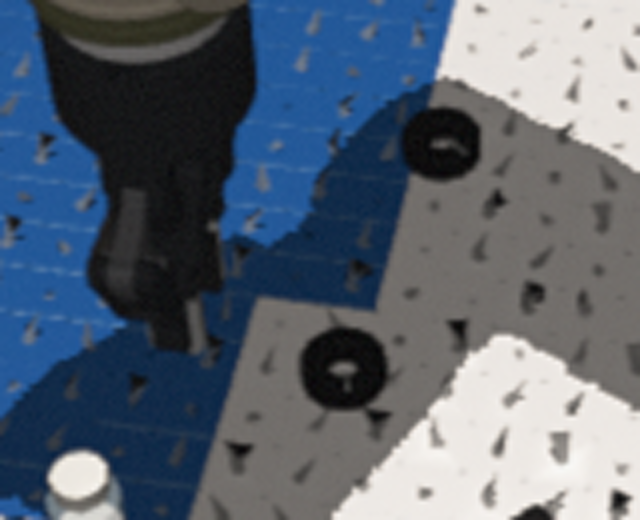

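The side crop shows the fingers clear of the collar, about 35 px to its left (tips at about (190,345), collar at (343,368)). The hand also clears the white-cap vial at (78,475).

Call:
step_arm --angular '[[0,0,0],[0,0,0],[0,0,0],[0,0,0]]' --slide '[[0,0.4,0.8],[0,0,0.4],[0,0,0.3],[0,0,0]]' --hand '[0.3,0.3,0.3,0.3]'

```text
t: 3.15
position: [0.5811, -0.143, 0.0045]
orientation: [-2.221, -2.221, 0.0]
ft_force: [0.0, 0.1, -0.2]
finger_gap: 0.0258
grip_force: 0.0
```

Call:
step_arm --angular '[[0,0,0],[0,0,0],[0,0,0],[0,0,0],[0,0,0]]' --slide '[[1.5,0,0],[1,0,0],[1,0,0],[1.5,0,0],[1.5,0,0]]' --hand '[0.3,0.3,0.3,0.3,0.3]'

```text
t: 3.65
position: [0.5812, -0.0767, 0.0049]
orientation: [2.221, 2.222, 0.0]
ft_force: [0.8, -0.9, 0.6]
finger_gap: 0.0254
grip_force: 0.4
```

```bash
python3 - <<'E'
from h import *
T=snap('top');S=snap('side');print(sense()['position'],sense()['ft_force'])
a=cv2.resize(T['img'][170:320,225:425],None,fx=2,fy=2,interpolation=cv2.INTER_CUBIC)
b=cv2.resize(S['img'][190:340,190:390],None,fx=2,fy=2,interpolation=cv2.INTER_CUBIC)
cv2.imwrite('pics/c4.png',np.hstack([a,b]))
E
```

```text
[ 0.58100463 -0.07568395  0.00475364] [-0.58495574  0.00443988 -0.02584937]
```

View pics/c4.png

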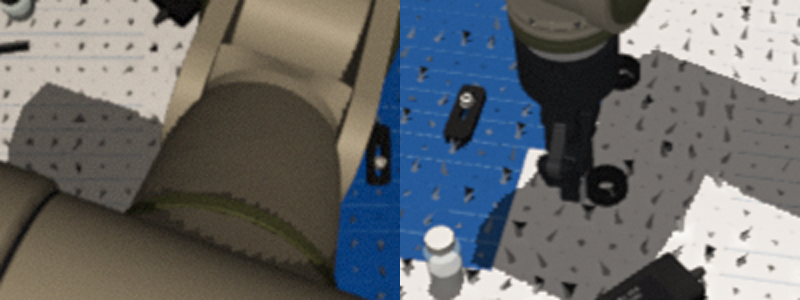

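The collar is cradled: in the side view it sits right against the fingertips at pixel (293,282). Next I sweep it on into the bay.

Call:
step_arm --angular '[[0,0,0],[0,0,0],[0,0,0],[0,0,0],[0,0,0]]' --slide '[[1.5,0,0],[2,0,0],[2,0,0],[2,-0.1,0],[2,-0.1,0]]' --hand '[0.3,0.3,0.3,0.3,0.3]'

```text
t: 4.25
position: [0.5791, 0.018, 0.0047]
orientation: [2.222, 2.221, -0.0]
ft_force: [-0.2, -0.3, 0.5]
finger_gap: 0.0256
grip_force: 0.5
```

Call:
step_arm --angular '[[0,0,0],[0,0,0],[0,0,0],[0,0,0],[0,0,0]]' --slide '[[2,0,0],[2,0,0],[2,0,0],[2,-0.1,0],[2,-0.1,0]]' --hand '[0.3,0.3,0.3,0.3,0.3]'

```text
t: 4.75
position: [0.5771, 0.1181, 0.0047]
orientation: [2.222, 2.221, -0.0]
ft_force: [-0.0, -0.2, 1.2]
finger_gap: 0.0257
grip_force: 0.5
```

```bash
python3 - <<'E'
from h import *
S=snap('side','s2.png');print(sense()['position'],sense()['ft_force'])
p=sense()['position']; print(proj(S,p+[0,.0235,.007]))
E
```

```text
[0.57652597 0.12075223 0.0047112 ] [-1.00893585  2.03690409 -0.09391601]
[[413.01971201 294.26038468]]
```

Call:
step_arm --angular '[[0,0,0],[0,0,0],[0,0,0],[0,0,0],[0,0,0]]' --slide '[[2,-0.1,0],[2,-0.1,0],[2,-0.1,0],[1.5,0,0],[1.2,0,0]]' --hand '[0.3,0.3,0.3,0.3,0.3]'

```text
t: 5.3
position: [0.5741, 0.2049, 0.0047]
orientation: [-2.221, -2.222, 0.0]
ft_force: [0.1, -1.1, -0.7]
finger_gap: 0.0257
grip_force: 0.4
```

Call:
step_arm --angular '[[0,0,0],[0,0,0],[0,0,0],[0,0,0],[0,0,0]]' --slide '[[0.8,0,0],[0.6,0,0],[0,0,0],[-2,0,0],[-2,0,-1]]' --hand '[0.3,0.3,0.3,0.3,0.3]'

```text
t: 5.8
position: [0.5735, 0.1772, 0.0137]
orientation: [-2.22, -2.221, 0.003]
ft_force: [0.4, -0.2, 0.5]
finger_gap: 0.0254
grip_force: 0.0
```

Call:
step_arm --angular '[[0,0,0],[0,0,0],[0,0,0],[0,0,0],[0,0,0]]' --slide '[[-1,0,-3],[-1,0,-3],[-3,-1,-3],[-4,-2,0],[-4,-2,0]]' --hand '[0.3,0.3,0.3,0.3,0.3]'

```text
t: 6.3
position: [0.5238, 0.0464, 0.1056]
orientation: [2.22, 2.22, 0.002]
ft_force: [1.1, -1.0, 0.3]
finger_gap: 0.0256
grip_force: 0.0
```

```bash
cat > blobs.py <<'E'
from h import *
S=snap('side','s3.png');print(sense()['position'])
g=cv2.cvtColor(S['img'],cv2.COLOR_BGR2GRAY)
n,l,st,c=cv2.connectedComponentsWithStats((g<60).astype(np.uint8))
O=np.array([.539,.154]);cs,sn=np.cos(.155),np.sin(.155);R=np.array([[cs,sn],[-sn,cs]])
for i in range(1,n):
    x,y,w,h,a=st[i]
    if 60<a<900 and 150<x<520 and 200<y<340:
        p=at(S,(x+w/2-.5,y+h/2-.5),.008)[:2]; print((x,y,w,h,a),p.round(3),(R@(p-O)).round(3))
E
python3 blobs.py
```

```text
[0.52102455 0.04188122 0.10500676]
(np.int32(290), np.int32(217), np.int32(20), np.int32(18), np.int32(269)) [ 0.454 -0.062] [-0.117 -0.2  ]
(np.int32(212), np.int32(232), np.int32(21), np.int32(33), np.int32(388)) [ 0.529 -0.182] [-0.062 -0.33 ]
(np.int32(465), np.int32(293), np.int32(22), np.int32(21), np.int32(336)) [0.575 0.243] [0.049 0.083]
```

Collar A is in at bay (0.049, 0.083). Next is collar B.

Call:
step_arm --angular '[[0,0,0],[0,0,0],[0,0,0],[0,0,0],[0,0,0]]' --slide '[[-3.5,-1.4,0],[-3.5,-1.4,0],[-3.5,-1.4,0],[-3.5,-1.4,0],[-2.9,-1.3,0]]' --hand '[0.3,0.3,0.3,0.3,0.3]'

```text
t: 6.85
position: [0.4543, -0.1231, 0.1048]
orientation: [2.223, 2.22, 0.0]
ft_force: [1.2, -0.2, 0.4]
finger_gap: 0.026
grip_force: 0.0
```

Call:
step_arm --angular '[[0,0,0],[0,0,0],[0,0,0],[0,0,0],[0,0,0]]' --slide '[[0,0,3],[0,0,3],[0,0,2.5],[0,0,1],[0,0,0.2]]' --hand '[0.3,0.3,0.3,0.3,0.3]'

```text
t: 7.35
position: [0.4549, -0.1212, 0.0071]
orientation: [-2.221, -2.22, 0.001]
ft_force: [-0.5, 0.8, 0.6]
finger_gap: 0.0255
grip_force: 0.0
```

Call:
step_arm --angular '[[0,0,0],[0,0,0],[0,0,0],[0,0,0],[0,0,0]]' --slide '[[1.5,-0.1,0.25],[1,0,0],[1,0,0],[1.2,0.1,0],[1.5,0.25,0]]' --hand '[0.3,0.3,0.3,0.3,0.3]'

```text
t: 7.85
position: [0.458, -0.0581, 0.0057]
orientation: [2.221, 2.221, 0.0]
ft_force: [-0.1, -1.2, 1.0]
finger_gap: 0.0256
grip_force: 0.4
```

Call:
step_arm --angular '[[0,0,0],[0,0,0],[0,0,0],[0,0,0],[0,0,0]]' --slide '[[1.8,0.35,0],[1.8,0.35,0],[1.8,0.35,0],[1.8,0.35,0],[1.8,0.35,0]]' --hand '[0.3,0.3,0.3,0.3,0.3]'

```text
t: 8.35
position: [0.4754, 0.0324, 0.0057]
orientation: [2.22, 2.222, 0.001]
ft_force: [0.2, -1.7, 0.9]
finger_gap: 0.0258
grip_force: 0.5
```

```bash
python3 blobs.py; python3 - <<'E'
import cv2
cv2.imwrite('pics/c5.png',cv2.imread('pics/s3.png')[150:350,200:540])
E
```

```text
[0.47552334 0.03433182 0.00568794]
(np.int32(212), np.int32(232), np.int32(21), np.int32(33), np.int32(390)) [ 0.529 -0.182] [-0.062 -0.33 ]
(np.int32(464), np.int32(293), np.int32(23), np.int32(21), np.int32(337)) [0.575 0.242] [0.049 0.082]
```

View pics/c5.png

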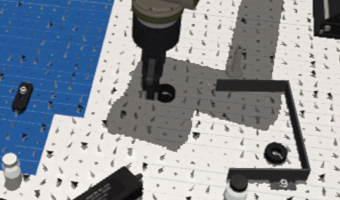

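Collar B rides against the fingertips at pixel (366,243), and A lies in the bay at (475,303). I continue through the mouth.

Call:
step_arm --angular '[[0,0,0],[0,0,0],[0,0,0],[0,0,0],[0,0,0]]' --slide '[[1.7,0.35,0],[1.8,0.35,0],[1.8,0.35,0],[1.8,0.3,0],[1.6,0.1,0]]' --hand '[0.3,0.3,0.3,0.3,0.3]'

```text
t: 8.9
position: [0.4898, 0.1191, 0.0055]
orientation: [2.22, 2.222, 0.001]
ft_force: [0.2, -0.8, 0.9]
finger_gap: 0.0254
grip_force: 0.4
```

Call:
step_arm --angular '[[0,0,0],[0,0,0],[0,0,0],[0,0,0],[0,0,0]]' --slide '[[1.6,-0.2,0],[1.6,-0.25,0],[1.6,-0.25,0],[1.6,-0.25,0],[1.2,-0.2,0]]' --hand '[0.3,0.3,0.3,0.3,0.3]'

```text
t: 9.4
position: [0.4779, 0.1951, 0.0055]
orientation: [2.22, 2.222, 0.0]
ft_force: [-0.2, -1.6, 0.8]
finger_gap: 0.0256
grip_force: 0.4
```

Call:
step_arm --angular '[[0,0,0],[0,0,0],[0,0,0],[0,0,0],[0,0,0]]' --slide '[[0.8,-0.1,0],[0.5,0,0],[0,0,0],[-2,0.3,0],[-2,0.3,-1]]' --hand '[0.3,0.3,0.3,0.3,0.3]'

```text
t: 9.9
position: [0.4827, 0.1662, 0.0144]
orientation: [-2.22, -2.221, 0.003]
ft_force: [-0.0, -0.2, 0.7]
finger_gap: 0.0257
grip_force: 0.0
```

Call:
step_arm --angular '[[0,0,0],[0,0,0],[0,0,0],[0,0,0],[0,0,0]]' --slide '[[-1,0,-3],[-1,0,-3],[-3,0,-3],[-4,0,0],[-4,0,0]]' --hand '[0.3,0.3,0.3,0.3,0.3]'

```text
t: 10.4
position: [0.4834, 0.0353, 0.1062]
orientation: [2.22, 2.221, 0.002]
ft_force: [0.1, 0.6, -0.8]
finger_gap: 0.0254
grip_force: 0.0
```

```bash
python3 blobs.py
```

```text
[0.48372643 0.030512   0.10567765]
(np.int32(212), np.int32(232), np.int32(21), np.int32(33), np.int32(388)) [ 0.529 -0.182] [-0.062 -0.33 ]
(np.int32(458), np.int32(247), np.int32(21), np.int32(20), np.int32(294)) [0.478 0.232] [-0.048  0.086]
(np.int32(465), np.int32(293), np.int32(22), np.int32(21), np.int32(335)) [0.575 0.243] [0.049 0.083]
```

```bash
python3 - <<'E'
from h import *
T=capture('top')
a=cv2.resize(T['img'][225:270,395:435],None,fx=8,fy=8,interpolation=cv2.INTER_CUBIC)
hsv=cv2.cvtColor(a,cv2.COLOR_BGR2HSV)
for th in (60,75):
    n,l,st,c=cv2.connectedComponentsWithStats((hsv[...,2]<th).astype(np.uint8))
    i=1+np.argmax(st[1:,4]); m=cv2.minAreaRect(np.argwhere(l==i)[:,::-1].astype(np.float32))
    b=cv2.boxPoints(m)/8+[394.5,224.5]; w=np.array([at(T,q,.009)[:2] for q in b]); print(w.round(4),w.mean(0))
E
```

```text
[[ 0.5549 -0.1716]
 [ 0.555  -0.197 ]
 [ 0.49   -0.195 ]
 [ 0.4899 -0.17  ]] [ 0.52244876 -0.18339843]
[[ 0.5565 -0.1711]
 [ 0.5565 -0.1975]
 [ 0.4895 -0.1955]
 [ 0.4894 -0.1695]] [ 0.52296094 -0.18341232]
```

Call:
step_arm --angular '[[0,0,0],[0,0,0],[0,0,0],[0,0,0],[0,0,0]]' --slide '[[-4,0.6,0],[-4,0.6,0],[-4,0.6,0],[-4,0.6,0],[-4,0.6,0]]' --hand '[0.4,0.4,0.4,0.4,0.4]'

```text
t: 11.0
position: [0.5132, -0.1645, 0.1051]
orientation: [-2.221, -2.221, -0.0]
ft_force: [1.0, -0.1, 0.4]
finger_gap: 0.0343
grip_force: 0.0
```

Clamp: centre (0.5225, -0.1835), with its long axis almost exactly along world x.

Call:
step_arm --angular '[[0,0,0],[0,0,0],[0,0,0],[0,0,0],[0,0,0]]' --slide '[[-4,0.5,0],[-4,0.4,0],[-0.8,0,0],[0,0,0],[0,0,0]]' --hand '[0.4,0.4,0.4,0.4,0.4]'

```text
t: 11.5
position: [0.522, -0.2498, 0.105]
orientation: [-2.22, -2.221, -0.0]
ft_force: [0.2, 0.2, 0.5]
finger_gap: 0.034
grip_force: 0.0
```

Call:
step_arm --angular '[[0,0,0],[0,0,0],[0,0,0],[0,0,0],[0,0,0]]' --slide '[[0,0,3],[0,0,3],[0,0,2.5],[0,0,1],[0,0,0.4]]' --hand '[0.4,0.4,0.4,0.4,0.4]'

```text
t: 12.0
position: [0.5222, -0.2498, 0.0058]
orientation: [-2.219, -2.222, 0.0]
ft_force: [0.7, 0.4, -0.0]
finger_gap: 0.0344
grip_force: 0.0
```

Call:
step_arm --angular '[[0,0,0],[0,0,0],[0,0,0],[0,0,0],[0,0,0]]' --slide '[[1.5,0,0.2],[1.5,0,0],[1,0,0],[1,0,0],[1.2,0,0]]' --hand '[0.4,0.4,0.4,0.4,0.4]'

```text
t: 12.5
position: [0.5225, -0.1883, 0.0048]
orientation: [2.22, 2.221, 0.0]
ft_force: [0.3, -0.3, 0.4]
finger_gap: 0.0345
grip_force: 0.4
```

Call:
step_arm --angular '[[0,0,0],[0,0,0],[0,0,0],[0,0,0],[0,0,0]]' --slide '[[1.5,0,0],[1.5,0,0],[1.8,0.1,0],[1.8,0.1,0],[1.8,0.1,0]]' --hand '[0.4,0.4,0.4,0.4,0.4]'

```text
t: 13.0
position: [0.5251, -0.1036, 0.0042]
orientation: [-2.221, -2.222, 0.0]
ft_force: [0.4, -0.7, 0.3]
finger_gap: 0.0339
grip_force: 0.4
```

Call:
step_arm --angular '[[0,0,0],[0,0,0],[0,0,0],[0,0,0],[0,0,0]]' --slide '[[1.8,0,0],[1.8,0.1,0],[1.8,0.1,0],[1.8,0.1,0],[1.8,0.1,0]]' --hand '[0.4,0.4,0.4,0.4,0.4]'

```text
t: 13.5
position: [0.5289, -0.0135, 0.0042]
orientation: [-2.221, -2.222, 0.0]
ft_force: [0.0, -0.9, 1.7]
finger_gap: 0.0342
grip_force: 0.3
```

```bash
python3 blobs.py; python3 - <<'E'
import cv2
cv2.imwrite('pics/c6.png',cv2.resize(cv2.imread('pics/s3.png')[180:350,290:540],None,fx=2,fy=2))
E
```

```text
[ 0.52860295 -0.01126812  0.00419439]
(np.int32(457), np.int32(248), np.int32(22), np.int32(19), np.int32(293)) [0.479 0.231] [-0.047  0.085]
(np.int32(465), np.int32(293), np.int32(22), np.int32(21), np.int32(335)) [0.575 0.243] [0.049 0.083]
```

View pics/c6.png

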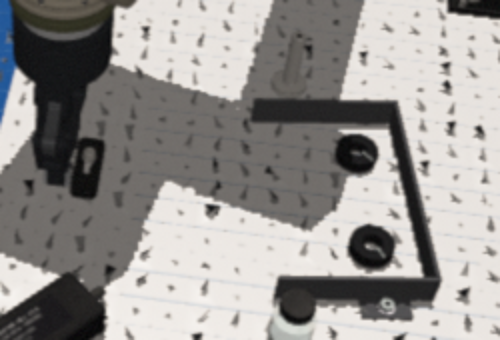

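The clamp at crop (87,168) is square on the fingers, and both collars are in the bay at (357,153) and (371,246). 184 mm of push remains.

Call:
step_arm --angular '[[0,0,0],[0,0,0],[0,0,0],[0,0,0],[0,0,0]]' --slide '[[1.5,0,0],[1.8,0,0],[1.8,0.1,0],[1.8,0.1,0],[1.8,0.1,0]]' --hand '[0.4,0.4,0.4,0.4,0.4]'

```text
t: 14.05
position: [0.5319, 0.0731, 0.0042]
orientation: [-2.222, -2.221, 0.0]
ft_force: [-0.8, -0.7, -0.6]
finger_gap: 0.034
grip_force: 0.2
```

Call:
step_arm --angular '[[0,0,0],[0,0,0],[0,0,0],[0,0,0],[0,0,0]]' --slide '[[1.8,0,0],[1.8,0,0],[1.8,0,0],[1.5,0,0],[1.2,0,0]]' --hand '[0.4,0.4,0.4,0.4,0.4]'

```text
t: 14.55
position: [0.532, 0.1541, 0.0042]
orientation: [-2.221, -2.222, 0.0]
ft_force: [-0.2, -1.1, 0.1]
finger_gap: 0.0342
grip_force: 0.3
```

Call:
step_arm --angular '[[0,0,0],[0,0,0],[0,0,0],[0,0,0],[0,0,0]]' --slide '[[0.8,0,0],[0.5,0,0],[0,0,0],[-2,0,0],[-2,0,-1]]' --hand '[0.4,0.4,0.4,0.4,0.4]'

```text
t: 15.05
position: [0.5315, 0.1253, 0.0134]
orientation: [-2.22, -2.221, 0.003]
ft_force: [1.1, -0.5, -0.1]
finger_gap: 0.0339
grip_force: 0.0
```

Call:
step_arm --angular '[[0,0,0],[0,0,0],[0,0,0],[0,0,0],[0,0,0]]' --slide '[[-1,0,-3],[-1,0,-3],[-4,0,-3],[-5,0,-1],[-5,0,0]]' --hand '[0.4,0.4,0.4,0.4,0.4]'

```text
t: 15.55
position: [0.5327, -0.0351, 0.116]
orientation: [2.218, 2.219, 0.003]
ft_force: [0.4, 0.8, -0.0]
finger_gap: 0.0342
grip_force: 0.0
```

Call:
step_arm --angular '[[0,0,0],[0,0,0],[0,0,0],[0,0,0],[0,0,0]]' --slide '[[-5,0,0],[-5,0,0],[-5,0,0],[-2,0,0],[0,0,0]]' --hand '[0.4,0.4,0.4,0.4,0.4]'

```text
t: 16.05
position: [0.5317, -0.2064, 0.1137]
orientation: [2.226, 2.216, -0.0]
ft_force: [-0.6, 0.5, -0.1]
finger_gap: 0.0336
grip_force: 0.0
```

```bash
python3 blobs.py; python3 - <<'E'
from h import *
T=snap('top'); a=cv2.resize(T['img'][145:345,165:325],None,fx=2.5,fy=2.5); b=cv2.resize(cv2.imread('pics/s3.png')[180:380,380:540],None,fx=2.5,fy=2.5)
cv2.imwrite('pics/c7.png',np.hstack([a,b]))
E
```

```text
[ 0.53168057 -0.20440102  0.11373646]
(np.int32(458), np.int32(248), np.int32(21), np.int32(19), np.int32(282)) [0.479 0.232] [-0.047  0.086]
(np.int32(435), np.int32(264), np.int32(14), np.int32(31), np.int32(296)) [0.535 0.189] [0.001 0.035]
(np.int32(465), np.int32(293), np.int32(22), np.int32(21), np.int32(336)) [0.575 0.243] [0.049 0.083]
```

View pics/c7.png

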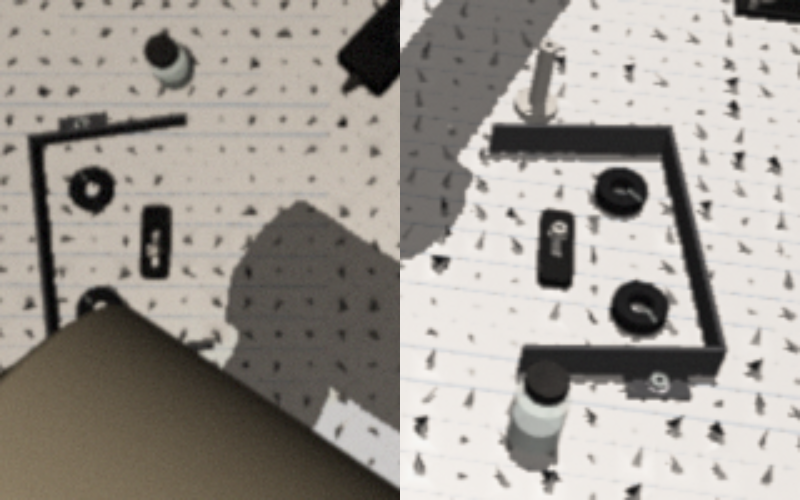

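All three parts lie flat inside the bay: the clamp at side crop (556,248), the collars at (621,191) and (640,307). The clamp's front edge is about 18 mm behind the mouth line, and the post and black-cap vial still stand in place. Handing in.

```bash
python3 -c "
from station import hand_in; print(hand_in())"
```

```text
the job is handed in; nothing more can be done
None
```

Both collars and the clamp lie flat and wholly inside the bay by my last pictures. The vials and post were not touched, and I handed the job in at about 16 s of the 67 s allowed.

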